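# Seat a plug-in module and tug-test its latches

### The job

Take the blue plug-in module out of its holder and push it straight down into the one empty socket on the open chassis, with no more than about 20 N, until it is fully home and both orange latches have snapped over it. Then, still holding it, tug it straight up with a steady 12 N or so for a full second to prove that it is retained, and let go, leaving it fully home. Do not push or pull on the socket or the latches with the gripper, and leave everything else where it is.

Things in the scene. Friction and masses are not known exactly. Their poses are not given: they have to be found in the camera images.
- module: Blue plug-in module, 88 mm tall, 0.11-0.23 kg, upright; origin at the centre of its underside. From below: plug 20 (x) by 14 mm (y), 20 mm tall; flange 48 by 30 mm from 20 to 28 mm up; body 36 (x) by 28 mm (y) from 28 to 88 mm up. Grip the body across x (36 mm), fingertips 40 mm or more above the origin, clear of the latches. Fits either way round.
- spare: Red module of the same shape standing in the other pocket of the holder (either side, 72 mm from the blue one along y); leave it alone. Origin as for the blue one.
- holder: Fixed black block 90 (x) by 160 (y) by 30 mm tall; origin at the centre of its underside. Two pockets, 36 mm either side of its centre along y, each hold a module loosely by its plug (2 mm play a side), flange on the top face: a module's origin is then 10 mm above the holder's.
- chassis: Fixed open instrument chassis, 250 (x) by 276 mm (y): green board (top 8 mm above the origin), edges 30 mm tall, and on its -x side a dark panel 75 mm tall. Origin at the centre of its underside. Three sockets stand in a row along its y axis, 62 mm apart; which of the three places is the empty one varies.
- slot_a: Occupied socket with a grey module in it, 108 mm tall, 76 mm (x) by 40 mm (y) and fixed; origin at the centre of its underside, on the green board. Leave it alone.
- slot_b: The other occupied socket, just like slot_a.
- seat (a point): Point in the empty socket, axes as the socket's (z up, latches on its x sides). Fully home, the module's origin is here and its x axis lies along this x, either way. The white block, 46 (x) by 34 mm (y), has its top 20 mm above this point; its pocket has 1 mm play a side and a 3 mm chamfered mouth. The block floats on a stiff spring (cradle): this point sinks and rises with it.
- socket: The empty socket: black base 76 (x) by 40 mm (y) fixed on the board, carrying the floating white block with its two orange latches. Origin at the centre of the base's underside; the seat point is 20 mm above it at rest.
- cradle (a joint): Vertical travel of the floating white socket block, m, up positive, 0 with nothing in the socket. The spring is 7000 N/m both ways (1 mm for 7 N), stops at 5.5 mm either way; an inserted module's weight sinks it 0.2 to 0.3 mm.
- latch_a (a joint): Orange spring latch on the seat's +x side, m: 0 closed, grows as pushed outward (to 6 mm). Its lead-in slope runs from 44.5 mm above the seat (27 mm out) to 31.5 mm (20.5 mm out), then a hook that, snapped, lies 1 mm above the flange. Pushing the flange past both latches takes about 5 to 11 N, then it lands firmly on the white block. They hold over 25 N upward.
- latch_b (a joint): The same latch on the seat's -x side.
- screwdriver: Orange-handled screwdriver lying on the table; a bystander.
- tape: Roll of yellow tape, 90 mm across, 20 mm tall; a bystander.
- screwjar: Small jar, 48 mm across, 50 mm tall; a bystander.
- bottle: Clear water bottle with a blue cap, 200 mm tall; a bystander.
- toolpot: Green pot, 80 mm across, 90 mm tall; a bystander.
- wrench: Steel wrench lying on the table; a bystander.
Not all that is in view belongs to the job. Of the things that look like the module, the smaller one is meant.

How it is judged:
On the way, in this order (a step that is already met when the one before it is completed fails the run):
1. the blue module is fully home in the empty socket (z of module in the frame of seat between -0.002 and 0.0023 m and horizontal distance between module and seat below 0.003 m and angle between module's own z axis and vertical below 0.06 rad), for 0.2 s.
2. the module, held by the fingers and still home, pulls the socket block up with 8 to 17 N (1.1 to 2.5 mm) for 0.6 s on end (all of step 1 and value of joint cradle between 0.0011 and 0.0025 m and contact force between the fingers and module above 1 N), for 0.6 s.
At the end, for the whole second after the job is handed in: The blue module stands in the socket, released and at rest: its origin within 2.3 mm above and 2 mm below the seat point, 3 mm sideways, tilted less than 0.06 rad, both latches closed to 1.5 mm, the socket block within 0.8 mm of its rest height (all of step 1 and value of joint cradle between -0.0008 and 0.0008 m and value of joint each of latch_a, latch_b below 0.0015 m and linear speed of module below 0.02 m/s); the robot touches nothing.
It fails at once if the socket is pressed with more than 25 N (sinks over 3.6 mm) (value of joint cradle below -0.0036 m).
It fails at once if the socket is tugged with more than 22 N (rises over 3.1 mm) (value of joint cradle above 0.0031 m).
It fails at once if the gripper pushes or pulls on the socket or its latches with more than 5 N (contact force between any of the fingers, the arm and socket above 5 N).
It fails at once if a neighbouring socket is pushed with more than 8 N (contact force between anything else and slot_a above 8 N or contact force between anything else and slot_b above 8 N).
It fails at once if the red module is moved more than 10 mm or another bystander more than 25 mm (distance of spare from where it was at the start of the episode above 0.01 m or distance of any of screwdriver, tape, screwjar, bottle, toolpot, wrench from where it was at the start of the episode above 0.025 m).
It also fails if it takes over 59 s, if anything falls off the work surface, if the arm or the gripper's body presses on something with over 40 N, if the wrist force passes 120 N, or if a joint passes its speed limit or range.

### The arm

A 7-joint arm with a two-finger parallel gripper is mounted at the origin on the work surface. World frame = base frame: x ahead of the robot, y to its left, z up, the work surface at z = 0. Lengths are in m, angles in rad, forces in N, time in s.
With the tool pointing down it reaches from about 0.4 to 0.85 m from the base axis. Payload 4.4 kg.
Tool frame: the origin (TCP) lies between the finger pads; the fingertips stand 19 mm ahead of it and the grasp point (between the pads) is the TCP; z points along the fingers, y is the line along which they close (so a half turn about z gives the same grasp; the last joint's range is limited). The gripper opens to 94 mm and grips with 3 to 60 N. Pads are 16 mm wide; open, the fingers measure 119 mm over their backs; the gripper's body (75 mm by 177 mm) begins 78 mm behind the grasp point.
Start: joints at [1.166, 0.628, 0.038, 1.517, -0.027, 0.996, -0.02], TCP at [0.216, -0.613, 0.224] pointing down, gripper open.
Joint ranges: [-3.06, 3.06], [-0.37, 2.12], [-1.25, 1.32], [0.18, 2.47], [-1.1, 4.24], [0.23, 1.98], [-2.94, 2.94]. Speed limits (rad/s): [2.57, 2.57, 3.14, 3.14, 3.14, 3.14, 3.14].

### API

Orientations are given as a rotation vector (axis times angle).
In Python, from workcell import r, cams gives the robot as it stands. The module is installed in compiled form; this text tells all that it offers.
- The arm moves only by the tool play_rows, never from a script. Its argument "increments" is a list of rows, each an object with "xyz": the shift along the tool's x, y, z in m, a list of three; "angular": the turn, a rotation vector about the tool's x, y, z in rad, a list of three. A call has 1 to 8 rows; each row shifts and turns the commanded pose from where the row before left it, along the tool's axes as they then stand; what a row does not reach is not made up. A row lasts 1/12 s, in which the tool goes at most 41.7 mm and 7.16 degrees, less where a joint would pass 70% of its speed; a pose out of reach is approached as far as the arm can. A call with a gripper value outside its range is refused whole. "fingers" is the finger opening in m, from 0 to 0.094, set as the call begins (left out, the last holds). The fingers move at their own pace and stop on an object; "force" is the grip in N (left out, the last holds). Time passes only in rows, so rows that do not move let the fingers close. It gives the time, the measured TCP pose, the force, the opening and the grip force at its end, in the units of the state.
- r.sense(): the state, without advancing time (a new reading comes with each control period).
- cams.snapshot(name): name is "scene" or "top" or "wrist"; returns the picture (420x560x3 uint8, red, green, blue); there is no depth.
- cams.camera_model(name): a dict with "vfov" (degrees; the focal length in pixels is half the picture's height over the tangent of half this angle, whatever the lens; pixels are square), "cx", "cy" (the principal point, pixels), "T" (4x4, takes a point from camera to world coordinates). Camera axes: x right, y up, looking along -z (the intrinsics and any distortion apply to the point x, -y, -z); pixel columns grow to the right and rows downward; lengths in m; the calibration is good to about 2 mm. The wrist camera is an equidistant fisheye: a pixel r from the principal point sees the ray r / f radians off the axis. A picture is of the moment at which its call begins: read the wrist's pose just before it. camera_model takes no time and is no camera call; for the wrist camera it gives the pose at the moment of the call.
- r.close_job(): hands the job in; it is judged then, once.
The state is a dict: "time": time; "joints": joint angles; "qvel": joint speeds; "joint_efforts": joint torques, N m; "tcp_pos": TCP position; "tool_rot": TCP orientation; "force": force on the tool from outside, world axes, zero at the start; "moment": the same for the moment, N m; "finger_gap": opening from 0.0 (shut) to 1.0 (fully open); "grip_force": force on a finger pad.
Only numpy, scipy, OpenCV 4.12 (cv2) and the standard library are available. Lean on these libraries where they do the work, as an engineer would, in place of code of your own. Each camera call takes 0.05 s, during which the arm holds its last target. There are 200 camera calls.

## Working session

There is one attempt and no reset: what is moved stays moved. The work goes in short steps, Python scripts to look and compute and a tool call to move; the robot and the scene stay as the last step left them, time stands still between calls to the robot, and variables do not carry over. Pictures are saved under pics/ and viewed, at most 10 in all, crops included, and the job is handed in when it is done.

Besides the shell and the picture viewer there is one more tool, called after "Call:" as name(argument=value, ...), one argument or row to a line, values as JSON. play_rows: Moves the arm, as the interface text tells. Its arguments: {"type":"object","properties":{"increments":{"type":"array"},"fingers":{"type":"number"},"force":{"type":"number"}},"required":["increments"]}

```bash
mkdir -p pics; python3 - <<'E'
from workcell import r,cams
import cv2,numpy as np
s=r.sense();print({k:np.round(v,3) for k,v in s.items()})
for n in("scene","top"):
    m=cams.camera_model(n);print(n,m)
    cv2.imwrite(f"pics/{n}0.png",cams.snapshot(n)[:,:,::-1])
E
```

```text
{'time': np.float64(0.0), 'joints': array([ 1.166,  0.629,  0.038,  1.518, -0.027,  0.996, -0.02 ]), 'qvel': array([ 0.   ,  0.001, -0.001,  0.001,  0.001,  0.   , -0.002]), 'joint_efforts': array([ 0.0000e+00, -5.4972e+01,  1.1440e+00, -1.8663e+01, -5.2000e-02,
        2.4000e-02,  0.0000e+00]), 'tcp_pos': array([ 0.216, -0.612,  0.224]), 'tool_rot': array([-3.095, -0.529,  0.   ]), 'force': array([ 0.386, -0.105,  0.004]), 'moment': array([ 0.033, -0.036, -0.061]), 'grip_force': np.float64(0.0), 'finger_gap': np.float64(1.004)}
scene {'vfov': 49.212961132811664, 'cx': 285.75684430815255, 'cy': 212.2690649755371, 'T': array([[ 0.33811521, -0.80688326,  0.48437331,  1.12933047],
       [ 0.94098976,  0.29790224, -0.16060055, -0.20362703],
       [-0.01471   ,  0.51009181,  0.85999416,  1.09182326],
       [ 0.        ,  0.        ,  0.        ,  1.        ]])}
top {'vfov': 45.51973970946798, 'cx': 284.85390668494585, 'cy': 212.80331355288155, 'T': array([[-0.01019976,  0.99743794, -0.07080628,  0.4501804 ],
       [-0.99992748, -0.00972053,  0.0071094 ,  0.01730691],
       [ 0.00640291,  0.07087366,  0.99746475,  1.43651994],
       [ 0.        ,  0.        ,  0.        ,  1.        ]])}
```

View pics/top0.png

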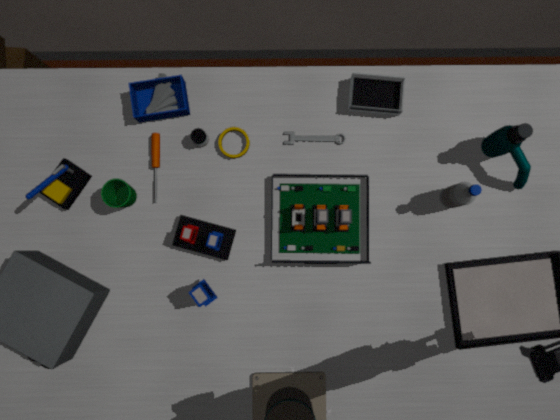

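View pics/scene0.png

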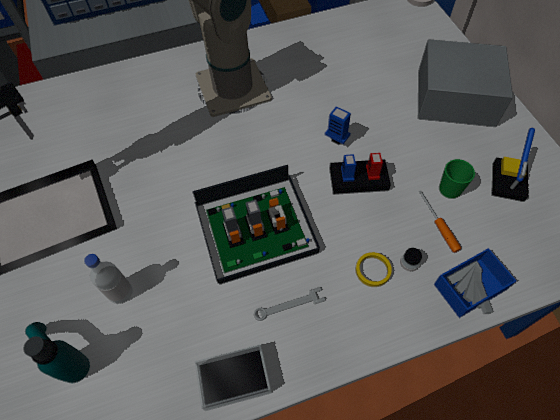

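The top view shows the blue module at (214,240) in the holder, red at (188,233), and the empty socket leftmost in the row at (299,217). The blue thing at (203,293) is the larger decoy.

```bash
cat > h.py <<'E'
from workcell import r,cams
import cv2,numpy as np
def ray(m,u,v,fish=False):
    f=210/np.tan(np.radians(m["vfov"])/2); x=(u-m["cx"])/f; y=(v-m["cy"])/f
    if fish:
        t=np.hypot(x,y); k=np.sin(t)/t if t>1e-9 else 1; d=np.array([x*k,-y*k,-np.cos(t)])
    else: d=np.array([x,-y,-1.])
    return m["T"][:3,3],m["T"][:3,:3]@d
def cast(m,u,v,z,fish=False):
    o,d=ray(m,u,v,fish); return (o+d*(z-o[2])/d[2])[:2]
def proj(m,p,fish=False):
    f=210/np.tan(np.radians(m["vfov"])/2); c=m["T"][:3,:3].T@(np.asarray(p)-m["T"][:3,3])
    x,y,z=c[0],-c[1],-c[2]
    if fish:
        h=np.hypot(x,y); k=np.arctan2(h,z)/h
    else: k=1/z
    return np.array([m["cx"]+f*x*k,m["cy"]+f*y*k])
E
python3 - <<'E'
from h import *
im=cv2.imread("pics/top0.png");a=cv2.resize(im[205:270,165:245],None,fx=5,fy=5,interpolation=2)
b=cv2.resize(im[165:270,265:375],None,fx=3.7,fy=3.7,interpolation=2)
H=np.zeros((400,810,3),np.uint8);H[:325,:400]=a;H[:388,402:809]=b[:388,:407]
cv2.imwrite("pics/crop0.png",H[:,:800])
E
```

```text
(no output)
```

View pics/crop0.png

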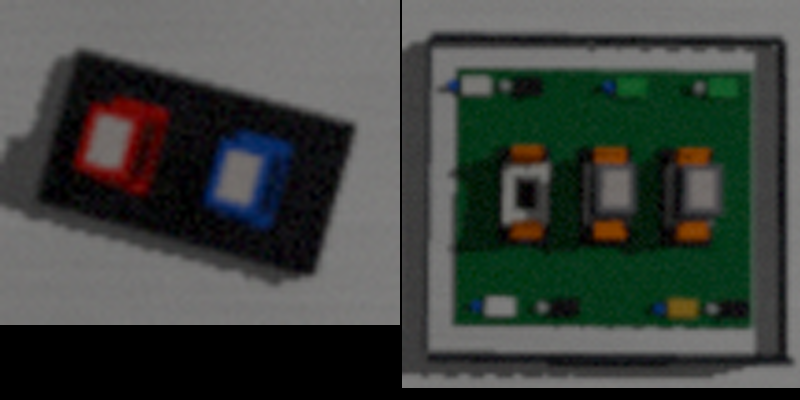

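```bash
python3 - <<'E'
from h import *
from scipy.spatial.transform import Rotation as R
m=cams.camera_model("top")
b=cast(m,212.6,240.6,.098);rd=cast(m,108/5+165,141/5+205,.098);s=cast(m,298.9,216.9,.068)
print("blue",b,"red",rd,np.linalg.norm(b-rd),"sock",s)
P=[cast(m,x/5+165,y/5+205,.03) for x,y in((78,50),(354,124),(310,273),(40,203))]
print("holder",np.mean(P,0),np.degrees(np.arctan2(*(P[0]-P[3]+P[1]-P[2])[::-1])),np.degrees(np.arctan2(*(P[0]-P[1]+P[3]-P[2])[::-1])))
d=cast(m,(527-402)/3.7+265,152/3.7+165,.068)-cast(m,(526-402)/3.7+265,231/3.7+165,.068);print("sock yaw",np.degrees(np.arctan2(d[1],d[0])),np.linalg.norm(d))
d=cast(m,(611-402)/3.7+265,190/3.7+165,.116);e=cast(m,(702-402)/3.7+265,190/3.7+165,.116);print(d,e)
st=r.sense();M=R.from_rotvec(st["tool_rot"]).as_matrix();print(st["tcp_pos"],M.round(3))
w=cams.camera_model("wrist");print(w, "cam in tool",M.T@(w["T"][:3,3]-st["tcp_pos"]),(M.T@w["T"][:3,:3]).round(2))
E
```

```text
blue [0.47273389 0.20128518] red [0.49316386 0.27063411] 0.07229563001260199 sock [ 0.53569934 -0.0308159 ]
holder [0.48290807 0.23447236] -15.159415609233685 74.68910130361465
sock yaw -1.420284155257969 0.05862233242078862
[ 0.53356817 -0.08889039] [ 0.53293082 -0.15398617]
[ 0.21586266 -0.61251683  0.22367143] [[ 0.943  0.332 -0.001]
 [ 0.332 -0.943  0.002]
 [-0.    -0.002 -1.   ]]
{'vfov': 65.70646984690485, 'cx': 282.74999002105216, 'cy': 214.4651787751482, 'T': array([[ 0.33235832,  0.91716063,  0.21989615,  0.27919997],
       [-0.94315143,  0.3236493 ,  0.07560763, -0.59101666],
       [-0.00182489, -0.23252419,  0.9725889 ,  0.38449838],
       [ 0.        ,  0.        ,  0.        ,  1.        ]])} cam in tool [ 0.0668823   0.00050181 -0.16082812] [[ 0.    0.97  0.23]
 [ 1.   -0.    0.  ]
 [ 0.    0.23 -0.97]]
```

Call:
play_rows(
  increments=[
    {"xyz":[0.0309,-0.0277,-0.0025],"angular":[0,0,0]},
    {"xyz":[0.0309,-0.0277,-0.0025],"angular":[0,0,0]},
    {"xyz":[0.0309,-0.0277,-0.0025],"angular":[0,0,0]},
    {"xyz":[0.0309,-0.0277,-0.0025],"angular":[0,0,0]},
    {"xyz":[0.0309,-0.0277,-0.0025],"angular":[0,0,0]},
    {"xyz":[0.0309,-0.0277,-0.0025],"angular":[0,0,0]},
    {"xyz":[0.0309,-0.0277,-0.0025],"angular":[0,0,0]},
    {"xyz":[0.0309,-0.0277,-0.0025],"angular":[0,0,0]},
  ],
)

```text
time: 0.77
tcp_pos: [0.3759, -0.3199, 0.2445]
tool_rot: [-3.096, -0.529, 0.0]
force: [0.8, -0.8, -0.1]
finger_gap: 0.999
grip_force: 0.0
```

Call:
play_rows(
  increments=[
    {"xyz":[0.0309,-0.0277,-0.0025],"angular":[0,0,0]},
    {"xyz":[0.0309,-0.0277,-0.0025],"angular":[0,0,0]},
    {"xyz":[0.0309,-0.0277,-0.0025],"angular":[0,0,0]},
    {"xyz":[0.0309,-0.0277,-0.0025],"angular":[0,0,0]},
    {"xyz":[0.0309,-0.0277,-0.0025],"angular":[0,0,0]},
    {"xyz":[0.0309,-0.0277,-0.0025],"angular":[0,0,0]},
    {"xyz":[0.0309,-0.0277,-0.0025],"angular":[0,0,0]},
    {"xyz":[0.0309,-0.0277,-0.0025],"angular":[0,0,0]},
  ],
)

```text
time: 1.43
tcp_pos: [0.5354, -0.0288, 0.2645]
tool_rot: [3.097, 0.53, -0.001]
force: [0.5, 0.1, -0.6]
finger_gap: 1.002
grip_force: 0.0
```

Call:
play_rows(
  increments=[
    {"xyz":[0,0,0],"angular":[0,0,-0.11]},
    {"xyz":[0,0,0],"angular":[0,0,-0.11]},
    {"xyz":[0,0,0],"angular":[0,0,-0.11]},
    {"xyz":[0,0,0],"angular":[0,0,-0.11]},
    {"xyz":[0,0,0],"angular":[0,0,-0.11]},
    {"xyz":[0,0,0],"angular":[0,0,-0.11]},
    {"xyz":[0,0,0],"angular":[0,0,-0.11]},
    {"xyz":[0,0,0],"angular":[0,0,-0.11]},
  ],
)

```text
time: 2.1
tcp_pos: [0.5347, -0.0308, 0.2641]
tool_rot: [-2.571, -1.805, 0.001]
force: [0.1, -0.4, 0.1]
finger_gap: 0.997
grip_force: 0.0
```

Call:
play_rows(
  increments=[
    {"xyz":[0,0,0],"angular":[0,0,-0.11]},
    {"xyz":[0,0,0],"angular":[0,0,-0.11]},
    {"xyz":[0,0,0],"angular":[0,0,-0.108]},
    {"xyz":[0,0,0],"angular":[0,0,0]},
    {"xyz":[0,0,0],"angular":[0,0,0]},
    {"xyz":[0,0,0],"angular":[0,0,0]},
  ],
)

```text
time: 2.6
tcp_pos: [0.5349, -0.0309, 0.2643]
tool_rot: [-2.251, -2.191, 0.0]
force: [0.0, 0.1, 0.2]
finger_gap: 0.998
grip_force: 0.0
```

```bash
python3 - <<'E'
from h import *
import pickle
m=cams.camera_model("wrist");s=r.sense();i=cams.snapshot("wrist")[:,:,::-1]
cv2.imwrite("pics/w1.png",i);pickle.dump((m,s),open("w1.pkl","wb"));print(s["tcp_pos"],s["tool_rot"],s["time"],s["qvel"].round(3),s["joints"].round(2))
print(proj(m,[.5357,-.0308,.048],True))
E
```

```text
[ 0.53493282 -0.03087474  0.26430136] [-2.25099854e+00 -2.19108555e+00  4.24582901e-04] 2.6 [-0.004 -0.003  0.003 -0.002  0.001 -0.001  0.01 ] [ 0.26  0.44 -0.36  1.78  0.18  0.96 -0.21]
[283.46122392 194.88752322]
```

View pics/w1.png

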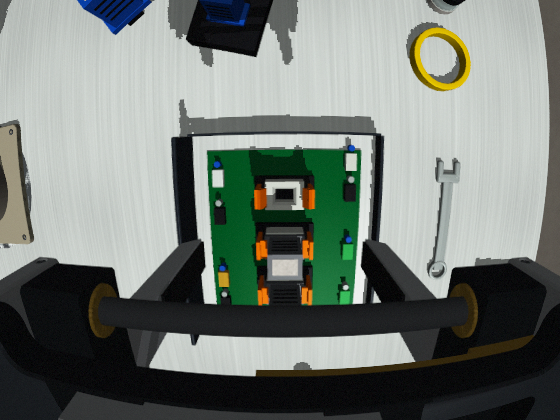

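The wrist view shows the empty socket's white block at (284,194), right where predicted, with orange latches at (260,195) and (308,195).

```bash
python3 - <<'E'
from h import *
import pickle
m,s=pickle.load(open("w1.pkl","rb"));i=cv2.imread("pics/w1.png");hsv=cv2.cvtColor(i,cv2.COLOR_BGR2HSV)
def blobs(mk,x0,x1,y0,y1,mn):
    k=np.zeros_like(mk);k[y0:y1,x0:x1]=mk[y0:y1,x0:x1]
    n,l,st,c=cv2.connectedComponentsWithStats(k)
    return [(st[j],c[j],l==j) for j in range(1,n) if st[j][4]>=mn]
w=cv2.inRange(hsv,(0,0,110),(180,60,255))
for st,c,k in blobs(w,266,302,176,215,40):
    cn=cv2.findContours(k.astype(np.uint8),0,1)[0][0][:,0]
    P=np.array([cast(m,u,v,.048,True) for u,v in cn],np.float32)
    print("white",st,c,cv2.minAreaRect(P*1000))
h=cv2.inRange(hsv,(0,0,0),(180,255,60))
for st,c,k in blobs(h,270,298,183,205,20): print("hole",st,c,cast(m,*c,.048,True))
o=cv2.inRange(hsv,(5,150,80),(20,255,255))
for st,c,k in blobs(o,240,330,165,310,30): print("or",st,c,cast(m,*c,.068,True))
# green board outline
g=cv2.inRange(hsv,(45,100,30),(85,255,255))
B=blobs(g,190,370,140,305,2000)[0];ys,xs=np.where(B[2])
L=[];Rr=[]
for y in range(160,290,5):
    q=xs[ys==y]; L.append(cast(m,q.min()-.5,y,.008,True));Rr.append(cast(m,q.max()+.5,y,.008,True))
for E in(L,Rr):
    E=np.array(E);p=np.polyfit(E[:,1],E[:,0],1);print("edge x at y=-.09:",np.polyval(p,-.09),"yaw",-np.degrees(np.arctan(p[0])))
E
```

```text
white [266 181  36  29 469] [286.90191898 190.74626866] ((535.8294677734375, -31.191654205322266), (33.72074508666992, 41.0536994934082), 89.12610626220703)
hole [275 189  18  11 194] [283.67525773 194.07216495] [ 0.5359775  -0.02983253]
or [254 188  13  22 251] [259.7689243  198.89243028] [ 0.50913234 -0.03107747]
or [302 188  13  21 244] [308.33606557 198.10655738] [ 0.56348536 -0.03163542]
or [256 240  12  21 211] [261.05687204 249.53554502] [ 0.50795405 -0.09101241]
or [302 240  11  20 197] [307.19796954 248.97969543] [ 0.56172563 -0.09178337]
or [258 287  11  19 174] [262.79310345 296.04022989] [ 0.5070347  -0.15218663]
or [301 287  11  19 179] [306.15642458 295.58100559] [ 0.56038436 -0.15302354]
edge x at y=-.09: 0.43539994890413686 yaw -1.1246236907484042
edge x at y=-.09: 0.6347102457099022 yaw -1.194962485875126
```

```bash
python3 - <<'E'
import cv2
i=cv2.imread("pics/w1.png")[165:225,240:330];cv2.imwrite("pics/w1c.png",cv2.resize(i,None,fx=8,fy=8,interpolation=0))
E
```

```text
(no output)
```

View pics/w1c.png

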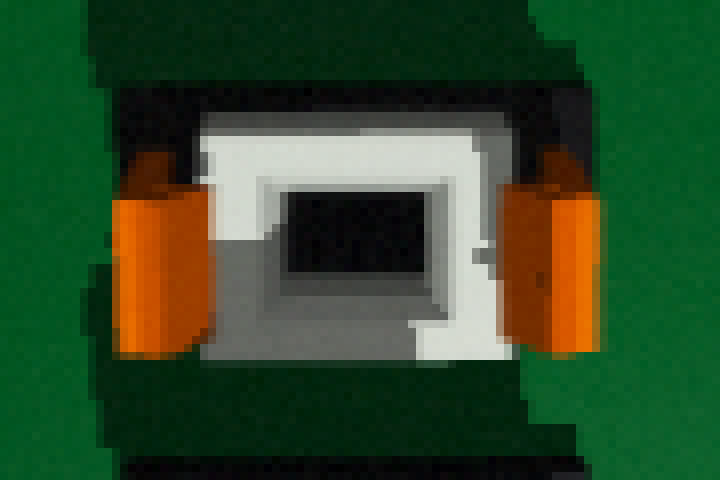

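```bash
python3 - <<'E'
from h import *
import pickle
m,s=pickle.load(open("w1.pkl","rb"))
for p in((284.5,195.9),(284.4,196.1),(265,195.9),(304,195.9),(284.4,181.9),(284.4,210)):print(cast(m,p[0]-.5,p[1]-.5,.048,True))
# latch outer top corners
E
```

```text
[ 0.53631783 -0.03142972]
[ 0.53619387 -0.03166581]
[ 0.51334735 -0.03078851]
[ 0.55929955 -0.0320165 ]
[ 0.53663715 -0.01479931]
[ 0.53575489 -0.04843232]
```

Call:
play_rows(
  increments=[
    {"xyz":[0.0329,-0.0098,0],"angular":[0,0,0]},
    {"xyz":[0.0329,-0.0098,0],"angular":[0,0,0]},
    {"xyz":[0.0329,-0.0098,0],"angular":[0,0,0]},
    {"xyz":[0.0329,-0.0098,0],"angular":[0,0,0]},
    {"xyz":[0.0329,-0.0098,0],"angular":[0,0,0]},
    {"xyz":[0.0329,-0.0098,0],"angular":[0,0,0]},
    {"xyz":[0.0329,-0.0098,0],"angular":[0,0,0]},
    {"xyz":[0,0,0],"angular":[0,0,0.119]},
  ],
)

```text
time: 3.32
tcp_pos: [0.4692, 0.2094, 0.265]
tool_rot: [-2.363, -2.063, -0.005]
force: [0.2, 0.2, 0.8]
finger_gap: 1.001
grip_force: 0.0
```

Call:
play_rows(
  increments=[
    {"xyz":[0,0,0],"angular":[0,0,0.119]},
    {"xyz":[0,0,0],"angular":[0,0,0]},
    {"xyz":[0,0,0],"angular":[0,0,0]},
    {"xyz":[0,0,0],"angular":[0,0,0]},
    {"xyz":[0,0,0],"angular":[0,0,0]},
  ],
)

```text
time: 3.73
tcp_pos: [0.4722, 0.2007, 0.2645]
tool_rot: [2.492, 1.913, -0.0]
force: [0.5, -0.4, 0.1]
finger_gap: 0.999
grip_force: 0.0
```

```bash
python3 - <<'E'
from h import *
import pickle
m=cams.camera_model("wrist");s=r.sense();i=cams.snapshot("wrist")[:,:,::-1]
cv2.imwrite("pics/w2.png",i);pickle.dump((m,s),open("w2.pkl","wb"));print(s["tcp_pos"],s["tool_rot"],s["time"],s["force"])
p=proj(m,[.4727,.2013,.098],True);print(p);u,v=int(p[0]),int(p[1])
x0,y0=max(0,u-60),max(0,v-45);print(x0,y0)
cv2.imwrite("pics/w2c.png",cv2.resize(i[y0:y0+90,x0:x0+120],None,fx=6,fy=6,interpolation=0))
E
```

```text
[0.47216208 0.20073089 0.26447905] [ 2.49184298e+00  1.91307599e+00 -5.01590435e-05] 3.7333 [ 0.48140412 -0.39901904  0.13032923]
[283.00460908 202.74162393]
223 157
```

View pics/w2c.png

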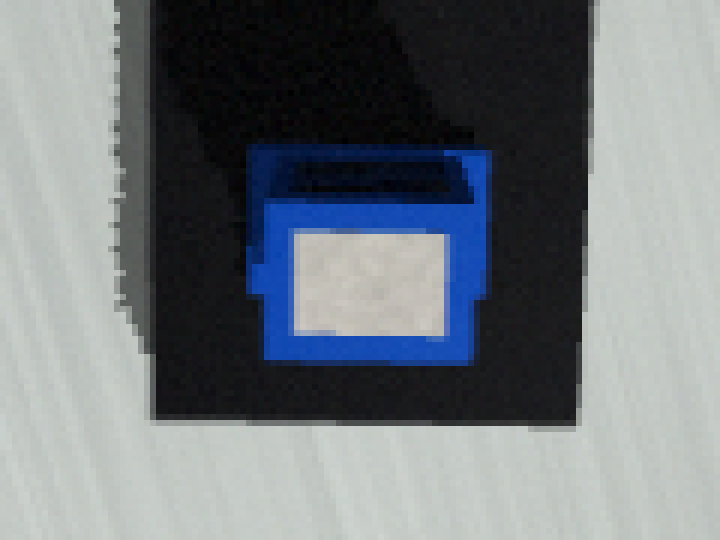

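The close view shows the blue module's top face spanning about (267,190)–(302,217), square to the gripper.

```bash
python3 - <<'E'
from h import *
import pickle
m,s=pickle.load(open("w2.pkl","rb"));i=cv2.imread("pics/w2.png");hsv=cv2.cvtColor(i,cv2.COLOR_BGR2HSV)
c=lambda x,y,z:cast(m,x/6+223-.5,y/6+157-.5,z,True)
print("centre",c(369,281,.098),np.linalg.norm(c(264,281,.098)-c(474,281,.098)),np.linalg.norm(c(369,200,.098)-c(369,362,.098)))
k=cv2.inRange(hsv[:,:,1],0,60);k[:194]=0;k[214:]=0;k[:,:270]=0;k[:,299:]=0
q=cv2.findContours(k,0,1)[0];q=max(q,key=cv2.contourArea)[:,0];P=np.array([cast(m,*p,.098,True) for p in q],np.float32);print(cv2.minAreaRect(P*1000))
for a,b in(((150,418),(576,426)),((592,30),(576,426)),((156,30),(152,418))):
    d=c(*b,.03)-c(*a,.03);print(np.degrees(np.arctan2(d[1],d[0])))
E
```

```text
centre [0.4735274  0.20043714] 0.03597404910585469 0.028314730153930514
((473.34893798828125, 199.72164916992188), (16.795391082763672, 24.795019149780273), 75.03782653808594)
-16.089708470216852
-106.00186448887786
-106.72738144616406
```

Call:
play_rows(
  increments=[
    {"xyz":[0,0.0014,0.03],"angular":[0,0,0]},
    {"xyz":[0,0,0.036],"angular":[0,0,0]},
    {"xyz":[0,0,0.036],"angular":[0,0,0]},
    {"xyz":[0,0,0.036],"angular":[0,0,0]},
    {"xyz":[0,0,0.025],"angular":[0,0,0]},
    {"xyz":[0,0,0.0235],"angular":[0,0,0]},
    {"xyz":[0,0,0],"angular":[0,0,0]},
    {"xyz":[0,0,0],"angular":[0,0,0]},
  ],
)

```text
time: 4.45
tcp_pos: [0.4729, 0.2003, 0.0774]
tool_rot: [-2.492, -1.912, 0.004]
force: [-0.5, -0.6, 1.0]
finger_gap: 1.003
grip_force: 0.0
```

Call:
play_rows(
  increments=[
    {"xyz":[0,0,0],"angular":[0,0,0]},
    {"xyz":[0,0,0],"angular":[0,0,0]},
    {"xyz":[0,0,0],"angular":[0,0,0]},
    {"xyz":[0,0,0],"angular":[0,0,0]},
    {"xyz":[0,0,0],"angular":[0,0,0]},
    {"xyz":[0,0,0],"angular":[0,0,0]},
    {"xyz":[0,0,0],"angular":[0,0,0]},
    {"xyz":[0,0,0],"angular":[0,0,0]},
  ],
  fingers=0.02,
  force=45,
)

```text
time: 5.12
tcp_pos: [0.4734, 0.2008, 0.0781]
tool_rot: [2.493, 1.912, 0.0]
force: [0.2, 0.2, 0.3]
finger_gap: 0.469
grip_force: 0.0
```

Call:
play_rows(
  increments=[
    {"xyz":[0,0,0],"angular":[0,0,0]},
    {"xyz":[0,0,0],"angular":[0,0,0]},
    {"xyz":[0,0,0],"angular":[0,0,0]},
    {"xyz":[0,0,0],"angular":[0,0,0]},
    {"xyz":[0,0,0],"angular":[0,0,0]},
    {"xyz":[0,0,0],"angular":[0,0,0]},
  ],
)

```text
time: 5.62
tcp_pos: [0.4735, 0.2008, 0.078]
tool_rot: [2.493, 1.912, 0.0]
force: [1.1, -0.8, 0.1]
finger_gap: 0.382
grip_force: 44.9
```

Call:
play_rows(
  increments=[
    {"xyz":[0,0,-0.01],"angular":[0,0,0]},
    {"xyz":[0,0,-0.015],"angular":[0,0,0]},
    {"xyz":[0,0,-0.025],"angular":[0,0,0]},
    {"xyz":[0,0,-0.035],"angular":[0,0,0]},
    {"xyz":[0,0,-0.035],"angular":[0,0,0]},
    {"xyz":[0,0,-0.022],"angular":[0,0,0]},
    {"xyz":[0,0,0],"angular":[0,0,-0.119]},
    {"xyz":[0,0,0],"angular":[0,0,-0.12]},
  ],
)

```text
time: 6.28
tcp_pos: [0.474, 0.2011, 0.2224]
tool_rot: [2.239, 2.2, 0.005]
force: [-0.2, 0.6, -1.8]
finger_gap: 0.38
grip_force: 44.9
```

Call:
play_rows(
  increments=[
    {"xyz":[-0.033,0.0097,0],"angular":[0,0,0]},
    {"xyz":[-0.033,0.0097,0],"angular":[0,0,0]},
    {"xyz":[-0.033,0.0097,0],"angular":[0,0,0]},
    {"xyz":[-0.033,0.0097,0],"angular":[0,0,0]},
    {"xyz":[-0.033,0.0097,0],"angular":[0,0,0]},
    {"xyz":[-0.033,0.0097,0],"angular":[0,0,0]},
    {"xyz":[-0.033,0.0097,0],"angular":[0,0,0]},
  ],
)

```text
time: 6.87
tcp_pos: [0.5356, -0.0335, 0.2205]
tool_rot: [-2.247, -2.196, 0.001]
force: [1.1, 1.1, -1.5]
finger_gap: 0.381
grip_force: 44.9
```

Call:
play_rows(
  increments=[
    {"xyz":[0,0,0],"angular":[0,0,0]},
    {"xyz":[0,0,0],"angular":[0,0,0]},
    {"xyz":[0,0,0],"angular":[0,0,0]},
    {"xyz":[0,0,0],"angular":[0,0,0]},
    {"xyz":[0,0,0],"angular":[0,0,0]},
    {"xyz":[0,0,0],"angular":[0,0,0]},
  ],
)

```text
time: 7.37
tcp_pos: [0.5358, -0.0304, 0.2202]
tool_rot: [-2.244, -2.198, -0.0]
force: [-0.2, 0.1, -2.1]
finger_gap: 0.381
grip_force: 44.9
```

```bash
python3 - <<'E'
from h import *
import pickle
m=cams.camera_model("wrist");s=r.sense();i=cams.snapshot("wrist")[:,:,::-1]
cv2.imwrite("pics/w3.png",i);pickle.dump((m,s),open("w3.pkl","wb"));print({k:np.round(s[k],4) for k in("tcp_pos","tool_rot","time","force","moment","finger_gap","grip_force")})
cv2.imwrite("pics/w3c.png",cv2.resize(i[120:270,200:370],None,fx=4,fy=4,interpolation=0))
E
```

```text
{'tcp_pos': array([ 0.5358, -0.0304,  0.2202]), 'tool_rot': array([-2.2442e+00, -2.1983e+00, -4.0000e-04]), 'time': np.float64(7.3667), 'force': array([-0.2369,  0.0762, -2.1118]), 'moment': array([-0.0375, -0.0874,  0.0129]), 'finger_gap': np.float64(0.381), 'grip_force': np.float64(44.9346)}
```

View pics/w3c.png

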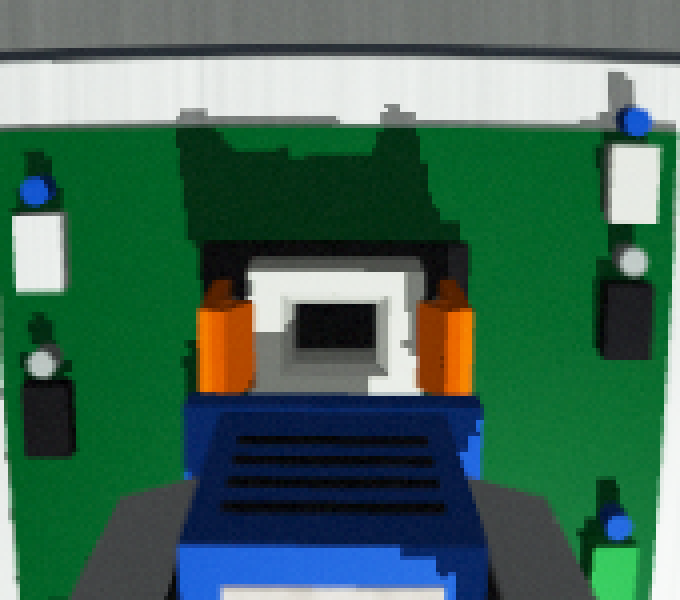

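The view shows the held module (top +y edge near full-picture (283,256), flange edge near (283,219)) and the socket mouth at about (284,205).

```bash
python3 - <<'E'
from h import *
import pickle
m,s=pickle.load(open("w3.pkl","rb"))
c=lambda x,y,z:cast(m,x/4+200-.5,y/4+120-.5,z,True)
z=s["tcp_pos"][2]
a,b=c(178,545,z+.02),c(488,545,z+.02);print("body edge",a,b,(a+b)/2,np.linalg.norm(a-b))
a,b=c(186,397,z-.048),c(482,397,z-.048);print("flange",a,b,(a+b)/2,np.linalg.norm(a-b))
a,b=c(282,335,.048),c(388,335,.048);print("mouth x",a,b,(a+b)/2)
a,b=c(335,296,.048),c(335,376,.048);print("mouth y",a,b,(a+b)/2)
a,b=c(247,395,.048),c(335,270,.048);print("block +y edge",b)
E
```

```text
body edge [ 0.51801961 -0.01682355] [ 0.55396954 -0.01757041] [ 0.53599457 -0.01719698] 0.035957696092325665
flange [ 0.51157527 -0.01615906] [ 0.5607893  -0.01718101] [ 0.53618228 -0.01667003] 0.04922463716616169
mouth x [ 0.52240366 -0.03105104] [ 0.55009591 -0.03162471] [ 0.53624979 -0.03133787]
mouth y [ 0.53645967 -0.02101219] [ 0.53602448 -0.04234319] [ 0.53624208 -0.03167769]
block +y edge [ 0.53659926 -0.01418399]
```

Call:
play_rows(
  increments=[
    {"xyz":[0,0,0.02],"angular":[0,0,0]},
    {"xyz":[0,0,0.03],"angular":[0,0,0]},
    {"xyz":[0,0,0.025],"angular":[0,0,0]},
    {"xyz":[0,0,0.015],"angular":[0,0,0]},
    {"xyz":[0,0,0.008],"angular":[0,0,0]},
    {"xyz":[0,0,0],"angular":[0,0,0]},
    {"xyz":[0,0,0],"angular":[0,0,0]},
    {"xyz":[0,0,0],"angular":[0,0,0]},
  ],
)

```text
time: 8.08
tcp_pos: [0.5369, -0.0315, 0.1231]
tool_rot: [2.246, 2.195, 0.002]
force: [-0.1, -0.0, -1.7]
finger_gap: 0.382
grip_force: 44.9
```

Call:
play_rows(
  increments=[
    {"xyz":[0,0,0.002],"angular":[0,0,0]},
    {"xyz":[0,0,0.002],"angular":[0,0,0]},
    {"xyz":[0,0,0.001],"angular":[0,0,0]},
    {"xyz":[0,0,0.001],"angular":[0,0,0]},
    {"xyz":[0,0,0],"angular":[0,0,0]},
    {"xyz":[0,0,0],"angular":[0,0,0]},
  ],
)

```text
time: 8.58
tcp_pos: [0.536, -0.0318, 0.116]
tool_rot: [2.247, 2.196, 0.0]
force: [0.2, -0.8, -2.0]
finger_gap: 0.377
grip_force: 44.9
```

Call:
play_rows(
  increments=[
    {"xyz":[0,0,0.001],"angular":[0,0,0]},
    {"xyz":[0,0,0.001],"angular":[0,0,0]},
    {"xyz":[0,0,0.001],"angular":[0,0,0]},
    {"xyz":[0,0,0.001],"angular":[0,0,0]},
    {"xyz":[0,0,0],"angular":[0,0,0]},
    {"xyz":[0,0,0],"angular":[0,0,0]},
  ],
)

```text
time: 9.08
tcp_pos: [0.5362, -0.0317, 0.1122]
tool_rot: [2.246, 2.196, 0.001]
force: [0.5, -0.4, 1.6]
finger_gap: 0.384
grip_force: 44.9
```

Call:
play_rows(
  increments=[
    {"xyz":[0,0,0.001],"angular":[0,0,0]},
    {"xyz":[0,0,0.001],"angular":[0,0,0]},
    {"xyz":[0,0,0.001],"angular":[0,0,0]},
    {"xyz":[0,0,0.001],"angular":[0,0,0]},
    {"xyz":[0,0,0],"angular":[0,0,0]},
    {"xyz":[0,0,0],"angular":[0,0,0]},
  ],
)

```text
time: 9.58
tcp_pos: [0.5361, -0.0317, 0.108]
tool_rot: [2.247, 2.196, 0.0]
force: [0.2, 0.6, 3.5]
finger_gap: 0.382
grip_force: 44.9
```

Call:
play_rows(
  increments=[
    {"xyz":[0,0,0.001],"angular":[0,0,0]},
    {"xyz":[0,0,0.001],"angular":[0,0,0]},
    {"xyz":[0,0,0.001],"angular":[0,0,0]},
    {"xyz":[0,0,0.001],"angular":[0,0,0]},
    {"xyz":[0,0,0],"angular":[0,0,0]},
    {"xyz":[0,0,0],"angular":[0,0,0]},
  ],
)

```text
time: 10.08
tcp_pos: [0.5356, -0.0318, 0.1036]
tool_rot: [-2.246, -2.195, 0.001]
force: [0.5, -1.0, -1.9]
finger_gap: 0.382
grip_force: 44.9
```

Call:
play_rows(
  increments=[
    {"xyz":[0,0,0.001],"angular":[0,0,0]},
    {"xyz":[0,0,0.001],"angular":[0,0,0]},
    {"xyz":[0,0,0.001],"angular":[0,0,0]},
    {"xyz":[0,0,0.001],"angular":[0,0,0]},
    {"xyz":[0,0,0],"angular":[0,0,0]},
    {"xyz":[0,0,0],"angular":[0,0,0]},
  ],
)

```text
time: 10.58
tcp_pos: [0.5358, -0.0317, 0.0999]
tool_rot: [-2.247, -2.196, 0.0]
force: [0.8, 0.2, -0.6]
finger_gap: 0.38
grip_force: 44.9
```

Call:
play_rows(
  increments=[
    {"xyz":[0,0,0.001],"angular":[0,0,0]},
    {"xyz":[0,0,0.001],"angular":[0,0,0]},
    {"xyz":[0,0,0],"angular":[0,0,0]},
    {"xyz":[0,0,0],"angular":[0,0,0]},
    {"xyz":[0,0,0],"angular":[0,0,0]},
    {"xyz":[0,0,0],"angular":[0,0,0]},
  ],
)

```text
time: 11.08
tcp_pos: [0.5359, -0.0317, 0.0979]
tool_rot: [-2.247, -2.196, 0.0]
force: [0.4, 0.3, -0.9]
finger_gap: 0.38
grip_force: 44.9
```

Call:
play_rows(
  increments=[
    {"xyz":[0,0,0.0005],"angular":[0,0,0]},
    {"xyz":[0,0,0.0005],"angular":[0,0,0]},
    {"xyz":[0,0,0],"angular":[0,0,0]},
    {"xyz":[0,0,0],"angular":[0,0,0]},
    {"xyz":[0,0,0],"angular":[0,0,0]},
  ],
)

```text
time: 11.5
tcp_pos: [0.5356, -0.0318, 0.0968]
tool_rot: [-2.247, -2.195, 0.001]
force: [0.2, -0.1, -1.9]
finger_gap: 0.38
grip_force: 44.9
```

Call:
play_rows(
  increments=[
    {"xyz":[0,0,0.0005],"angular":[0,0,0]},
    {"xyz":[0,0,0.0005],"angular":[0,0,0]},
    {"xyz":[0,0,0],"angular":[0,0,0]},
    {"xyz":[0,0,0],"angular":[0,0,0]},
    {"xyz":[0,0,0],"angular":[0,0,0]},
  ],
)

```text
time: 11.92
tcp_pos: [0.5358, -0.0317, 0.0959]
tool_rot: [-2.247, -2.196, 0.0]
force: [-0.6, 0.1, -1.0]
finger_gap: 0.378
grip_force: 44.9
```

Call:
play_rows(
  increments=[
    {"xyz":[0,0,0.0005],"angular":[0,0,0]},
    {"xyz":[0,0,0.0005],"angular":[0,0,0]},
    {"xyz":[0,0,0],"angular":[0,0,0]},
    {"xyz":[0,0,0],"angular":[0,0,0]},
    {"xyz":[0,0,0],"angular":[0,0,0]},
  ],
)

```text
time: 12.33
tcp_pos: [0.5359, -0.0317, 0.0952]
tool_rot: [2.247, 2.196, -0.0]
force: [-1.5, -0.1, 4.8]
finger_gap: 0.384
grip_force: 44.9
```

Call:
play_rows(
  increments=[
    {"xyz":[0,0,0.0004],"angular":[0,0,0]},
    {"xyz":[0,0,0.0004],"angular":[0,0,0]},
    {"xyz":[0,0,0],"angular":[0,0,0]},
    {"xyz":[0,0,0],"angular":[0,0,0]},
    {"xyz":[0,0,0],"angular":[0,0,0]},
  ],
)

```text
time: 12.75
tcp_pos: [0.5359, -0.0317, 0.0947]
tool_rot: [2.247, 2.196, -0.0]
force: [-2.0, 0.5, 6.9]
finger_gap: 0.386
grip_force: 44.9
```

Call:
play_rows(
  increments=[
    {"xyz":[0,0,-0.0005],"angular":[0,0,0]},
    {"xyz":[0,0,-0.0005],"angular":[0,0,0]},
    {"xyz":[0,0,-0.0005],"angular":[0,0,0]},
    {"xyz":[0,0,-0.0005],"angular":[0,0,0]},
    {"xyz":[0,0,-0.0005],"angular":[0,0,0]},
    {"xyz":[0,0,0],"angular":[0,0,0]},
    {"xyz":[0,0,0],"angular":[0,0,0]},
    {"xyz":[0,0,0],"angular":[0,0,0]},
  ],
)

```text
time: 13.42
tcp_pos: [0.536, -0.0317, 0.0965]
tool_rot: [-2.247, -2.196, -0.0]
force: [-0.3, 0.6, -1.2]
finger_gap: 0.379
grip_force: 44.9
```

Call:
play_rows(
  increments=[
    {"xyz":[0,0,-0.0004],"angular":[0,0,0]},
    {"xyz":[0,0,-0.0004],"angular":[0,0,0]},
    {"xyz":[0,0,0],"angular":[0,0,0]},
    {"xyz":[0,0,0],"angular":[0,0,0]},
    {"xyz":[0,0,0],"angular":[0,0,0]},
  ],
)

```text
time: 13.83
tcp_pos: [0.5359, -0.0317, 0.0973]
tool_rot: [-2.247, -2.196, 0.0]
force: [0.2, 0.2, -4.5]
finger_gap: 0.381
grip_force: 44.9
```

Call:
play_rows(
  increments=[
    {"xyz":[0,0,-0.0004],"angular":[0,0,0]},
    {"xyz":[0,0,-0.0004],"angular":[0,0,0]},
    {"xyz":[0,0,-0.0003],"angular":[0,0,0]},
    {"xyz":[0,0,0],"angular":[0,0,0]},
    {"xyz":[0,0,0],"angular":[0,0,0]},
    {"xyz":[0,0,0],"angular":[0,0,0]},
  ],
)

```text
time: 14.33
tcp_pos: [0.5359, -0.0317, 0.0983]
tool_rot: [-2.247, -2.196, 0.0]
force: [2.5, -0.4, -10.0]
finger_gap: 0.379
grip_force: 44.9
```

Call:
play_rows(
  increments=[
    {"xyz":[0,0,-0.0003],"angular":[0,0,0]},
    {"xyz":[0,0,-0.0003],"angular":[0,0,0]},
    {"xyz":[0,0,-0.0002],"angular":[0,0,0]},
    {"xyz":[0,0,0],"angular":[0,0,0]},
    {"xyz":[0,0,0],"angular":[0,0,0]},
    {"xyz":[0,0,0],"angular":[0,0,0]},
  ],
)

```text
time: 14.83
tcp_pos: [0.5358, -0.0317, 0.0991]
tool_rot: [-2.247, -2.196, 0.0]
force: [2.2, 0.1, -14.7]
finger_gap: 0.383
grip_force: 44.9
```

Call:
play_rows(
  increments=[
    {"xyz":[0,0,0],"angular":[0,0,0]},
    {"xyz":[0,0,0],"angular":[0,0,0]},
    {"xyz":[0,0,0],"angular":[0,0,0]},
    {"xyz":[0,0,0],"angular":[0,0,0]},
    {"xyz":[0,0,0],"angular":[0,0,0]},
    {"xyz":[0,0,0],"angular":[0,0,0]},
  ],
)

```text
time: 15.33
tcp_pos: [0.5358, -0.0317, 0.0993]
tool_rot: [-2.247, -2.196, 0.0]
force: [2.6, -0.0, -17.2]
finger_gap: 0.382
grip_force: 44.9
```

Call:
play_rows(
  increments=[
    {"xyz":[0,0,0.0004],"angular":[0,0,0]},
    {"xyz":[0,0,0],"angular":[0,0,0]},
    {"xyz":[0,0,0],"angular":[0,0,0]},
    {"xyz":[0,0,0],"angular":[0,0,0]},
    {"xyz":[0,0,0],"angular":[0,0,0]},
    {"xyz":[0,0,0],"angular":[0,0,0]},
  ],
)

```text
time: 15.83
tcp_pos: [0.5359, -0.0317, 0.099]
tool_rot: [-2.247, -2.196, 0.0]
force: [2.9, 0.1, -14.9]
finger_gap: 0.381
grip_force: 44.9
```

Call:
play_rows(
  increments=[
    {"xyz":[0,0,0],"angular":[0,0,0]},
    {"xyz":[0,0,0],"angular":[0,0,0]},
    {"xyz":[0,0,0],"angular":[0,0,0]},
    {"xyz":[0,0,0],"angular":[0,0,0]},
    {"xyz":[0,0,0],"angular":[0,0,0]},
    {"xyz":[0,0,0],"angular":[0,0,0]},
  ],
)

```text
time: 16.33
tcp_pos: [0.5358, -0.0317, 0.099]
tool_rot: [-2.247, -2.196, 0.0]
force: [1.6, 0.8, -14.6]
finger_gap: 0.381
grip_force: 44.9
```

Call:
play_rows(
  increments=[
    {"xyz":[0,0,0],"angular":[0,0,0]},
    {"xyz":[0,0,0],"angular":[0,0,0]},
    {"xyz":[0,0,0],"angular":[0,0,0]},
    {"xyz":[0,0,0],"angular":[0,0,0]},
    {"xyz":[0,0,0],"angular":[0,0,0]},
    {"xyz":[0,0,0],"angular":[0,0,0]},
  ],
)

```text
time: 16.83
tcp_pos: [0.5359, -0.0317, 0.099]
tool_rot: [-2.247, -2.196, 0.0]
force: [1.4, 0.7, -15.1]
finger_gap: 0.377
grip_force: 44.9
```

Call:
play_rows(
  increments=[
    {"xyz":[0,0,0.0005],"angular":[0,0,0]},
    {"xyz":[0,0,0.0005],"angular":[0,0,0]},
    {"xyz":[0,0,0.0005],"angular":[0,0,0]},
    {"xyz":[0,0,0.0005],"angular":[0,0,0]},
    {"xyz":[0,0,0.0005],"angular":[0,0,0]},
    {"xyz":[0,0,0.0005],"angular":[0,0,0]},
    {"xyz":[0,0,0],"angular":[0,0,0]},
    {"xyz":[0,0,0],"angular":[0,0,0]},
  ],
)

```text
time: 17.5
tcp_pos: [0.5368, -0.0318, 0.0966]
tool_rot: [2.246, 2.195, 0.002]
force: [-0.8, -0.1, -1.2]
finger_gap: 0.377
grip_force: 44.9
```

Call:
play_rows(
  increments=[
    {"xyz":[0,0,0.0004],"angular":[0,0,0]},
    {"xyz":[0,0,0],"angular":[0,0,0]},
    {"xyz":[0,0,0],"angular":[0,0,0]},
    {"xyz":[0,0,0],"angular":[0,0,0]},
  ],
)

```text
time: 17.83
tcp_pos: [0.5364, -0.0317, 0.0958]
tool_rot: [2.246, 2.195, 0.001]
force: [1.0, 0.2, 0.0]
finger_gap: 0.379
grip_force: 44.9
```

Call:
play_rows(
  increments=[
    {"xyz":[0,0,0],"angular":[0,0,0]},
    {"xyz":[0,0,0],"angular":[0,0,0]},
    {"xyz":[0,0,0],"angular":[0,0,0]},
    {"xyz":[0,0,0],"angular":[0,0,0]},
    {"xyz":[0,0,0],"angular":[0,0,0]},
    {"xyz":[0,0,0],"angular":[0,0,0]},
  ],
  fingers=0.06,
)

```text
time: 18.33
tcp_pos: [0.5359, -0.0317, 0.0956]
tool_rot: [2.247, 2.196, 0.0]
force: [-1.3, -0.5, -0.3]
finger_gap: 0.639
grip_force: 0.0
```

Rise clear, then check.

Call:
play_rows(
  increments=[
    {"xyz":[0,0,-0.01],"angular":[0,0,0]},
    {"xyz":[0,0,-0.02],"angular":[0,0,0]},
    {"xyz":[0,0,-0.03],"angular":[0,0,0]},
    {"xyz":[0,0,-0.03],"angular":[0,0,0]},
    {"xyz":[0,0,-0.035],"angular":[0,0,0]},
    {"xyz":[0,0,-0.025],"angular":[0,0,0]},
    {"xyz":[0,0,0],"angular":[0,0,0]},
    {"xyz":[0,0,0],"angular":[0,0,0]},
  ],
)

```text
time: 19.0
tcp_pos: [0.5367, -0.0317, 0.2475]
tool_rot: [2.245, 2.193, 0.004]
force: [-0.2, -0.9, -1.0]
finger_gap: 0.636
grip_force: 0.0
```

Call:
play_rows(
  increments=[
    {"xyz":[0,0,0],"angular":[0,0,0]},
    {"xyz":[0,0,0],"angular":[0,0,0]},
    {"xyz":[0,0,0],"angular":[0,0,0]},
    {"xyz":[0,0,0],"angular":[0,0,0]},
  ],
)

```text
time: 19.33
tcp_pos: [0.5353, -0.0317, 0.2445]
tool_rot: [-2.245, -2.195, 0.002]
force: [-0.3, -0.1, 0.4]
finger_gap: 0.639
grip_force: 0.0
```

```bash
python3 - <<'E'
from h import *
m=cams.camera_model("wrist");i=cams.snapshot("wrist")[:,:,::-1];s=r.sense();print(s["tcp_pos"],s["force"],s["finger_gap"])
cv2.imwrite("pics/w4c.png",cv2.resize(i[130:290,200:370],None,fx=4,fy=3.7,interpolation=0))
E
```

```text
[ 0.53545622 -0.0316678   0.2446854 ] [ 0.41552932 -1.1592827  -0.08515444] 0.6417766381817214
```

View pics/w4c.png

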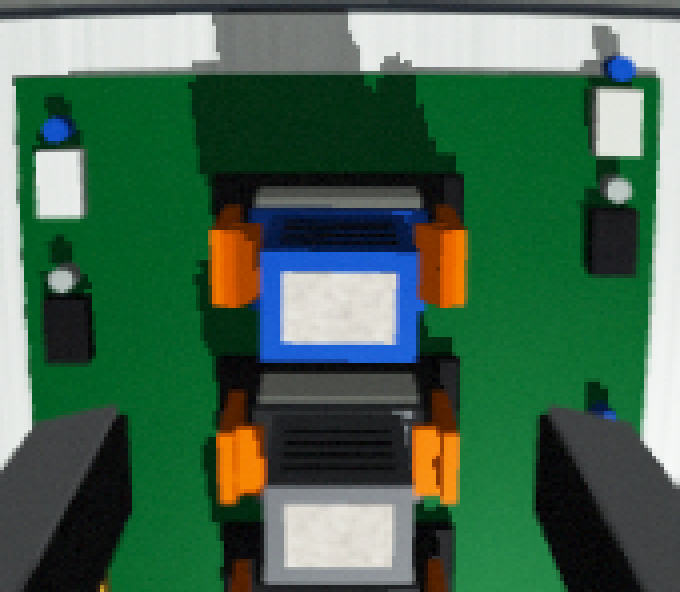

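The module stands in the socket with both latches closed over its flange at crop (232,268) and (443,268), and the gripper is clear of it.

```bash
python3 -c "
from workcell import r
print(r.close_job())"
```

```text
the job is handed in; nothing more can be done
None
```

The blue module is pushed home in the empty socket, held against a tug of about 13 N for 1.5 s, and released; the last wrist picture shows both latches closed, and the job is handed in (no verdict was returned).

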